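# Close, latch and hold the drive-module cover

## Robot

A 7-joint arm with a two-finger parallel gripper is mounted at the origin on the work surface. World frame = base frame: x ahead of the robot, y to its left, z up, the work surface at z = 0. Lengths are in m, angles in rad, forces in N, time in s.
With the tool pointing down it reaches from about 0.4 to 0.925 m from the base axis. Payload 5.6 kg.
Tool frame: the origin (TCP) lies at the very end of the fingers, on their centre line; the grasp point (between the pads) lies 19 mm behind it (ctrl.grasp_offset is the distance from the TCP to the grasp point, in m); z points along the fingers, y is the line along which they close (so a half turn about z gives the same grasp; the last joint's range is limited). The gripper opens to 85 mm and grips with 20 to 120 N. Pads are 22 mm wide; open, the fingers measure 114 mm over their backs; the gripper's body (76 mm by 85 mm) begins 54 mm behind the grasp point. The pads swing forward as they close: fully open they stand 13 mm farther back than shut.
Start: joints at [1.057, 0.468, -0.012, 1.603, 0.006, 1.071, -0.056], TCP at [0.295, -0.579, 0.231] pointing down, gripper open.
Joint ranges: [-2.53, 2.53], [-0.31, 2.02], [-1.57, 1.55], [0.28, 2.44], [-1.29, 4.43], [0.15, 1.84], [-2.92, 2.92]. Speed limits (rad/s): [2.57, 2.57, 3.14, 3.14, 3.14, 3.14, 3.14].

## Interface

Orientations are given as a unit quaternion [w, x, y, z].
In Python, from station import ctrl gives the robot as it stands.
- The arm moves only by the tool jog_arm, never from a script. Its argument "moves" is a list of rows, each an object with "slide": the shift along the tool's x, y, z in cm, a list of three; "dr": the turn, a rotation vector about the tool's x, y, z in degrees, a list of three. A call has 1 to 20 rows; each row is the pose to reach, as a shift and turn from the pose commanded when the call began, along the tool's axes at that moment; what a row does not reach only later rows make up. A row lasts 1/10 s, in which the tool goes at most 50 mm and 8.59 degrees, less where a joint would pass 70% of its speed; a pose out of reach is approached as far as the arm can. A call with a gripper value outside its range is refused whole. "gripper" is the opening, from 0 (shut) to 1 (fully open), set as the call begins (left out, the last holds). The fingers move at their own pace and stop on an object; the grip force is fixed at half the most. Time passes only in rows, so rows that repeat a pose let the fingers close. It gives the time, the measured TCP pose, the force, the opening and the grip force at its end, in the units of the state.
- ctrl.state(): the state, without advancing time (a new reading comes with each control period).
- ctrl.capture(name): name is "scene" or "top" or "wrist"; returns (picture, depth): 420x560x3 uint8, red, green, blue; 420x560 float32, m along the optical axis (not along the pixel's ray), 0 where there is no reading.
- ctrl.camera_params(name): a dict with "camera_matrix" (3x3 intrinsics, pixels), "world_from_camera" (4x4, takes a point from camera to world coordinates); the wrist camera has in their place "T_tool_cam" (4x4, takes a point from camera to tool coordinates, whose origin is the TCP and whose axes are the flange's). Camera axes: x right, y up, looking along -z (the intrinsics and any distortion apply to the point x, -y, -z); pixel columns grow to the right and rows downward; lengths in m; the calibration is good to about 2 mm. A picture is of the moment at which its call begins: read the wrist's pose just before it. camera_params takes no time and is no camera call.
- ctrl.sign_off(): hands the job in; it is judged then, once.
The state is a dict: "time": time; "joints": joint angles; "joint_velocities": joint speeds; "effort": joint torques, N m; "eef_pos": TCP position; "tool_rot": TCP orientation; "ft_force": force on the tool from outside, world axes, zero at the start; "torque": the same for the moment, N m; "opening": finger opening in m; "gripper_force": force on a finger pad.
Only numpy, scipy, OpenCV 4.12 (cv2) and the standard library are available. Lean on these libraries where they do the work, as an engineer would, in place of code of your own. Each camera call takes 0.05 s, during which the arm holds its last target. There are 200 camera calls.

## Task

Fold the hinged cover of the black drive module down onto its rim, then turn its blue wing fastener clockwise a quarter turn until the white slot in the wing lines up with the white lines on the cover. Then let go of the wing and press the cover plate itself down flush against the rim with the fingers, and finish while still holding it pressed, so that I can drive its two screws. Leave the two tube racks and the screwdriver where they are.

Things in the scene. Friction and masses are not known exactly. Their poses are not given: they have to be found in the camera images.
- module: black open-topped drive housing fixed to the bench, 170 (x) by 230 (y) by 115 mm high to the rim, with foot tabs 6 mm high out to y = +/-145 mm. Origin: centre of its underside; z up, x from the cover's free edge towards its hinge (away from the robot), y to the left. The closed cover lies on the rim and covers it all, its free edge at x = -85 mm.
- hinge (a point): point on the middle of the cover's hinge line, at x = 78, y = 0, z = 115 mm in the module's frame; the hinge line runs along the module's y
- cover (a joint): angle of the cover about the hinge line, rad: 0 closed, flush on the rim (a hard stop); grows as the free edge rises (1.57 upright). At the start it stands open at 0.65 to 1.2, its outer face away from the robot. A friction hinge (0.35 N m) keeps it where it is left. The fastener's pawl clears the rim while the wing is below 0.45; turned further it catches on the rim and stops the cover at 0.09.
- cover_edge (a point): middle of the cover's free edge, on the outer (upper) face. The cover is a flat grey plate 4 mm thick, 163 mm from hinge line to free edge, 230 mm wide, 0.2 kg; its underside passes through the hinge line. Frame: x to the hinge, y along it, z out of the outer face. Two screw heads, 11 mm across, 2 mm high, lie 13 mm in from the free edge, 100 mm either side of the middle.
- wing (a joint): turn of the fastener, rad: grows clockwise, looking at the cover's outer face. At 0 wing and slot lie along the free edge; at 1.57 square to it, in line with the two white lines on the cover, the pawl under the rim. Light friction (0.06 N m); stays where it is left; no stop at the mark: it can go on to 1.8. Starts at 0.1 to 0.4 (open).
- wing_top (a point): centre of the blue wing's top face, on the fastener's axis, 28 mm above the cover's outer face, 118 mm from the hinge line, at mid-width. The wing is an upright blade 36 mm long, 10 mm thick, from 6 to 28 mm above the cover, on a hub 26 mm across. Frame: y along blade and slot, z along the axis, out of the cover.
- tube_rack: loose grey rack 131 by 90 by 50 mm full of purple-capped tubes, 72 mm high in all, beside the module; origin at the centre of its underside; to be left alone
- empty_rack: loose empty grey rack with 24 cells, 131 by 90 by 50 mm, on the other side of the module; origin at the centre of its underside; to be left alone
- screwdriver: loose screwdriver 180 mm long with a yellow handle, lying in front of the module; origin under its middle, x along it to the tip; to be left alone
- plungers (a joint): rise of the two sprung steel plungers, 10 mm across, in the front rim, m: 0 when the cover is flush, 0.004 at most. They lift the unpressed cover off the rim by 4 mm at the front (cover joint about 0.03), also when latched. Pressing it flush takes about 10 N near the free edge, more nearer to the hinge.

How it is judged:
On the way, in this order (a step that is already met when the one before it is completed fails the run):
1. the cover is folded down onto the rim's plungers, the fastener still open (value of joint cover below 0.06 rad and value of joint wing below 1 rad), for 0.1 s.
2. the wing's slot is turned into line with the white lines, with the cover down (value of joint cover below 0.06 rad and value of joint wing between 1.43 and 1.71 rad), for 0.2 s.
At the end, for the whole second after the job is handed in: the cover is pressed flush (joint under 0.011 rad, 1.8 mm at the free edge) by the fingers bearing on the plate with more than 3 N, the wing is let go with its slot within 0.14 rad (8 degrees) of the white lines, and racks and screwdriver lie where they were (within 30 and 40 mm) (value of joint cover below 0.011 rad and value of joint wing between 1.43 and 1.71 rad and contact force between the fingers and cover above 3 N and contact force between the fingers and wing below 0.5 N and distance of each of tube_rack, empty_rack from where it was at the start of the episode below 0.03 m and distance of screwdriver from where it was at the start of the episode below 0.04 m); the arm keeps its last pose, push and grip.
It fails at once if a tube rack is tipped over (angle between any of tube_rack, empty_rack's own z axis and vertical above 0.5 rad).
It also fails if it takes over 61 s, if anything falls off the work surface, if the arm or the gripper's body presses on something with over 40 N, if the wrist force passes 120 N, or if a joint passes its speed limit or range.

## Working session

There is one attempt and no reset: what is moved stays moved. The work goes in short steps, Python scripts to look and compute and a tool call to move; the robot and the scene stay as the last step left them, time stands still between calls to the robot, and variables do not carry over. Pictures are saved under pics/ and viewed, at most 10 in all, crops included, and the job is handed in when it is done.

Besides the shell and the picture viewer there is one more tool, called after "Call:" as name(argument=value, ...), one argument or row to a line, values as JSON. jog_arm: Moves the arm, as the interface text tells. Its arguments: {"type":"object","properties":{"moves":{"type":"array"},"gripper":{"type":"number"}},"required":["moves"]}

```bash
mkdir -p pics; ls; python3 - <<'E'
from station import ctrl
import cv2,numpy as np
s=ctrl.state();print(s['time'],s['eef_pos'],s['tool_rot'],s['opening'])
for n in('scene','top'):
    p,d=ctrl.capture(n);np.savez(f'pics/{n}0.npz',p=p,d=d);cv2.imwrite(f'pics/{n}0.png',p[:,:,::-1])
    c=ctrl.camera_params(n);print(n,{k:np.round(v,4).tolist() if not isinstance(v,str) else v for k,v in c.items()})
a=cv2.imread('pics/scene0.png');b=cv2.imread('pics/top0.png')
E
```

```text
pics
0.0 [ 0.29453898 -0.57881563  0.23034504] [-8.46375469e-04  9.72426108e-01  2.33209521e-01 -2.60443085e-04] 0.08532694140563658
scene {'camera_matrix': [[467.4243, 0.0, 282.508], [0.0, 467.4243, 207.6687], [0.0, 0.0, 1.0]], 'world_from_camera': [[-0.0065, -0.7299, 0.6835, 1.1395], [0.9998, 0.0065, 0.0164, 0.0419], [-0.0164, 0.6835, 0.7297, 0.7517], [0.0, 0.0, 0.0, 1.0]]}
top {'camera_matrix': [[545.9632, 0.0, 288.5515], [0.0, 545.9632, 202.8757], [0.0, 0.0, 1.0]], 'world_from_camera': [[-0.0281, 0.9914, -0.1277, 0.4087], [-0.9996, -0.0281, 0.0019, 0.0457], [-0.0018, 0.1277, 0.9918, 1.3442], [0.0, 0.0, 0.0, 1.0]]}
```

View pics/scene0.png

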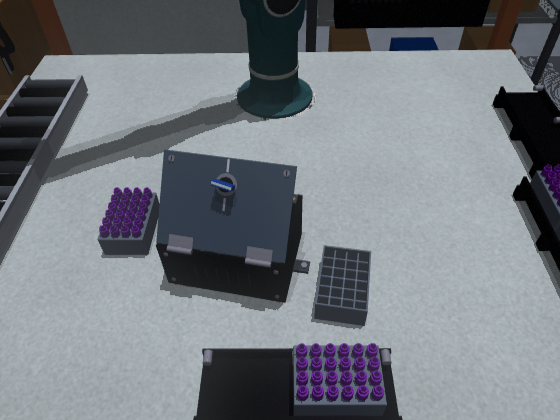

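View pics/top0.png

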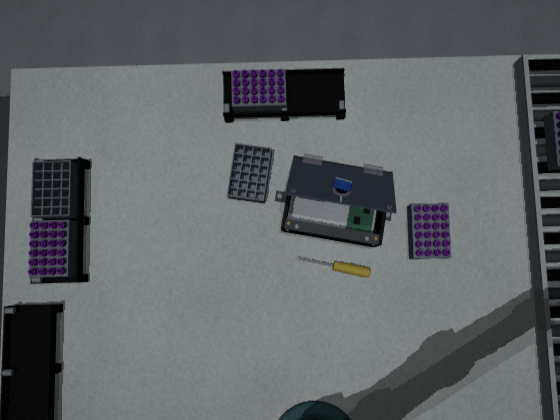

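The scene view shows the raised cover: its free edge runs from (166,152) to (298,167) and the blue wing is at about (223,185). The top view shows the module at about (335,200) and the screwdriver at (335,266). Next I fit the cover plane from depth.

```bash
cat > h.py <<'E'
import numpy as np,cv2
from station import ctrl
def cloud(d,n):
    c=ctrl.camera_params(n);K=c['camera_matrix'];T=np.array(c['world_from_camera'])
    v,u=np.mgrid[:d.shape[0],:d.shape[1]]
    P=np.stack([(u-K[0][2])/K[0][0]*d,-(v-K[1][2])/K[1][1]*d,-d],-1)
    return P@T[:3,:3].T+T[:3,3]
E
python3 - <<'E'
from h import *
f=np.load('pics/scene0.npz');p=f['p'];d=f['d'];P=cloud(d,'scene')
m=np.zeros(d.shape,np.uint8);cv2.fillPoly(m,[np.array([[172,160],[290,174],[284,240],[168,228]])],1)
Q=P[(m>0)&(d>0)]
for i in range(4):
    c=Q.mean(0);n=np.linalg.svd(Q-c,full_matrices=False)[2][2];n*=np.sign(n[2]);r=(Q-c)@n;Q=Q[abs(r)<max(.002,.02/4**i)]
print('plane',c,n,'res',r.std(),len(Q),'angle',np.arccos(n[2]))
# cover mask by plane distance in enlarged region
R=(P-c)@n
mm=((abs(R)<.003)&(d>0)).astype(np.uint8);mm[:, :140]=0;mm[:,310:]=0;mm[:140]=0;mm[275:]=0
k,l,st,_=cv2.connectedComponentsWithStats(mm);i=1+st[1:,4].argmax();L=l==i
yv=np.cross([0,0,1],n)
h=np.array([n[0],n[1],0]);h/=np.linalg.norm(h) # normal tilts away (+x, hinge)
x_w=h; y_w=np.cross([0,0,1],x_w); up=np.cross(n,y_w); up=up*np.sign(up[2])
print('x_mod',x_w,'yaw',np.arctan2(x_w[1],x_w[0]),'up',up)
S=P[L]; a=(S-c)@up; b=(S-c)@y_w
print('up range',np.percentile(a,[0.1,.5,99.5,99.9]),'y range',np.percentile(b,[.1,.5,1,99,99.5,99.9]))
rect=cv2.minAreaRect(np.stack([a,b],1).astype(np.float32)*1000);print(rect)
# hinge: outer plane minus 4mm, z=.115
c2=c-.004*n; t=(.115-c2[2])/up[2]; print('hinge at',c2+t*up, 'free edge up-offset expected',t+.163)
# blue wing
hsv=cv2.cvtColor(p,cv2.COLOR_RGB2HSV);B=(hsv[...,0]>100)&(hsv[...,0]<125)&(hsv[...,1]>120)&(hsv[...,2]>70);B[:165]=0;B[215:]=0;B[:,:195]=0;B[:,250:]=0
print(B.sum());W=P[B];wr=(W-c)@n;print('h',np.percentile(wr,[5,50,95]))
top=W[(wr>.024)&(wr<.032)];wa=(top-c)@up;wb=(top-c)@y_w;print('wing ctr',wa.mean()-t,wb.mean(),'ext',np.ptp(wa),np.ptp(wb),len(top))
cc=np.cov(wa,wb);e,V=np.linalg.eigh(cc);print('dir (up,y)',V[:,1],top.mean(0))
for y,x in((152,166),(167,298)):print(P[y+3,x+1 if x<200 else x-2])
cv2.imwrite('pics/c1.png',cv2.resize(p[140:270,150:310,::-1],None,fx=4.5,fy=4.5,interpolation=cv2.INTER_CUBIC))
E
```

```text
plane [ 0.59364778 -0.06322898  0.18620028] [ 0.75396788 -0.15195995  0.63909358] res 0.000990866337015736 6847 angle 0.8774771426749033
x_mod [ 0.98028796 -0.19757408  0.        ] yaw -0.1988826018857844 up [-0.62649574  0.12626833  0.76912899]
up range [-0.0982541  -0.09358867  0.07253312  0.07319374] y range [-0.1213756  -0.12023396 -0.11924734  0.10681783  0.10784735  0.10856907]
((-13.735313415527344, -6.6754302978515625), (230.86473083496094, 174.1063690185547), 89.95515441894531)
hinge at [ 0.64654596 -0.07389044  0.115     ] free edge up-offset expected 0.07375111272586082
106
h [0.00882092 0.02610957 0.02926632]
wing ctr 0.11847634871017129 -0.0054903111420095425 ext 0.013230978345494457 0.034765848325768296 69
dir (up,y) [-0.13433484  0.990936  ] [ 0.59484495 -0.06907098  0.22613525]
[ 0.53053342 -0.16749822  0.23473078]
[0.57236806 0.05180101 0.23601469]
```

View pics/c1.png

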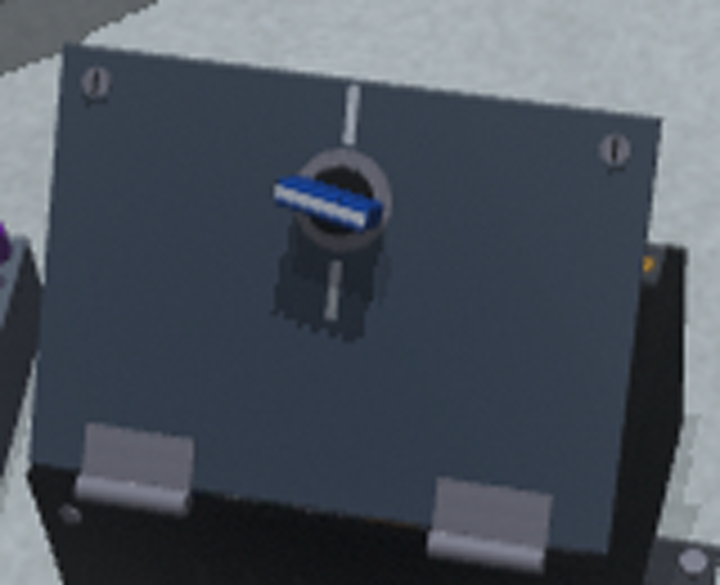

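The crop agrees with the fit: the cover is at 0.88 rad and 231 mm wide, and the wing is 118 mm from the hinge at about 0.13 rad. The left screw is at (95,82) and the right one at (615,150) in the crop. Next I work out the moves for folding the cover.

```bash
cat >> h.py <<'E'
from scipy.spatial.transform import Rotation as Ro
yaw=-.1989;XW=np.array([np.cos(yaw),np.sin(yaw),0]);YW=np.array([-np.sin(yaw),np.cos(yaw),0])
H=np.array([.6454,-.0798,.115])
def mod(r,y,z): return H-r*XW+y*YW+np.array([0,0,z-.115])   # r toward robot from hinge
def tool(): 
    s=ctrl.state();q=s['tool_rot'];return np.array(s['eef_pos']),Ro.from_quat([q[1],q[2],q[3],q[0]])
def slide(p,p0,R0): return np.round(R0.inv().apply(np.array(p)-p0)*100,1).tolist()
def dr(head_y,R0): # tool z down, y axis heading (deg)
    h=np.radians(head_y);y=np.array([np.cos(h),np.sin(h),0]);z=np.array([0,0,-1.]);x=np.cross(y,z)
    return np.round(np.degrees((R0.inv()*Ro.from_matrix(np.stack([x,y,z],1))).as_rotvec()),1).tolist()
E
python3 - <<'E'
from h import *
p,R=tool()
def c(th,r=.145,y=-.06): return mod(r*np.cos(th)-.004*np.sin(th)-.015,y,.115+r*np.sin(th)+.004*np.cos(th))
a=c(.877)+[0,0,.05]
print(a,slide(p+[0,0,.1],p,R),slide(a+[0,0,.03],p,R),dr(-19.1,R))
R2=R*Ro.from_rotvec(np.radians(dr(-19.1,R)))
a2=a+[0,0,.03]
for th in np.linspace(.877,.035,12): print(round(th,2),c(th).round(3),slide(c(th),a2,R2))
E
```

```text
[ 0.56036975 -0.12386759  0.27903732] [-0.0, -0.0, -10.0] [44.3, -28.5, -7.8] [-0.1, -0.0, -43.9]
0.88 [ 0.56  -0.124  0.229] [-0.0, -0.0, 8.0]
0.8 [ 0.552 -0.122  0.222] [-0.1, -0.8, 8.7]
0.72 [ 0.544 -0.121  0.214] [-0.2, -1.6, 9.5]
0.65 [ 0.537 -0.119  0.206] [-0.3, -2.3, 10.3]
0.57 [ 0.531 -0.118  0.197] [-0.4, -3.0, 11.2]
0.49 [ 0.525 -0.117  0.187] [-0.5, -3.6, 12.2]
0.42 [ 0.52  -0.116  0.177] [-0.6, -4.1, 13.2]
0.34 [ 0.516 -0.115  0.167] [-0.6, -4.5, 14.2]
0.26 [ 0.512 -0.114  0.157] [-0.7, -4.9, 15.2]
0.19 [ 0.509 -0.114  0.146] [-0.7, -5.2, 16.3]
0.11 [ 0.507 -0.113  0.135] [-0.7, -5.4, 17.4]
0.04 [ 0.506 -0.113  0.124] [-0.7, -5.5, 18.5]
```

Call:
jog_arm(
  gripper=0,
  moves=[
    {"slide": [0,0,-10],"dr": [0,0,0]},
    {"slide": [0,0,-10],"dr": [0,0,0]},
    {"slide": [44.3,-28.5,-7.8],"dr": [0,0,-43.9]},
    {"slide": [44.3,-28.5,-7.8],"dr": [0,0,-43.9]},
    {"slide": [44.3,-28.5,-7.8],"dr": [0,0,-43.9]},
    {"slide": [44.3,-28.5,-7.8],"dr": [0,0,-43.9]},
    {"slide": [44.3,-28.5,-7.8],"dr": [0,0,-43.9]},
    {"slide": [44.3,-28.5,-7.8],"dr": [0,0,-43.9]},
    {"slide": [44.3,-28.5,-7.8],"dr": [0,0,-43.9]},
    {"slide": [44.3,-28.5,-7.8],"dr": [0,0,-43.9]},
    {"slide": [44.3,-28.5,-7.8],"dr": [0,0,-43.9]},
    {"slide": [44.3,-28.5,-7.8],"dr": [0,0,-43.9]},
    {"slide": [44.3,-28.5,-7.8],"dr": [0,0,-43.9]},
    {"slide": [44.3,-28.5,-7.8],"dr": [0,0,-43.9]},
    {"slide": [44.3,-28.5,-7.8],"dr": [0,0,-43.9]},
    {"slide": [44.3,-28.5,-7.8],"dr": [0,0,-43.9]},
    {"slide": [44.3,-28.5,-7.8],"dr": [0,0,-43.9]},
  ],
)

```text
time: 1.8
eef_pos: [0.5598, -0.1261, 0.3092]
tool_rot: [0.0, 0.816, 0.579, -0.0]
ft_force: [0.5, 0.4, 0.2]
opening: 0.0003
gripper_force: 0.0
```

Call:
jog_arm(
  moves=[
    {"slide": [0,0,4],"dr": [0,0,0]},
    {"slide": [0,0,6.5],"dr": [0,0,0]},
    {"slide": [0,0,7.3],"dr": [0,0,0]},
    {"slide": [0,0,8],"dr": [0,0,0]},
    {"slide": [-0.1,-0.4,8.3],"dr": [0,0,0]},
    {"slide": [-0.1,-0.8,8.7],"dr": [0,0,0]},
    {"slide": [-0.2,-1.2,9.1],"dr": [0,0,0]},
    {"slide": [-0.2,-1.6,9.5],"dr": [0,0,0]},
    {"slide": [-0.3,-2.3,10.3],"dr": [0,0,0]},
    {"slide": [-0.4,-3,11.2],"dr": [0,0,0]},
  ],
)

```text
time: 2.8
eef_pos: [0.5303, -0.1181, 0.197]
tool_rot: [0.0, 0.815, 0.58, 0.0]
ft_force: [0.2, -0.3, 0.7]
opening: 0.0002
gripper_force: 0.9
```

Call:
jog_arm(
  moves=[
    {"slide": [-0.1,-0.6,1.0],"dr": [0,0,0]},
    {"slide": [-0.2,-1.1,2.0],"dr": [0,0,0]},
    {"slide": [-0.2,-1.5,3.0],"dr": [0,0,0]},
  ],
)

```text
time: 3.1
eef_pos: [0.5149, -0.1152, 0.1661]
tool_rot: [-0.0, 0.815, 0.58, -0.0]
ft_force: [0.0, -0.3, 2.0]
opening: -0.0005
gripper_force: 0.8
```

```bash
python3 - <<'E'
from h import *
p,d=ctrl.capture('scene');cv2.imwrite('pics/s2.png',p[:,:,::-1])
print(ctrl.state()['ft_force'])
E
```

```text
[-0.52578388  1.20378407 -0.64915539]
```

View pics/s2.png

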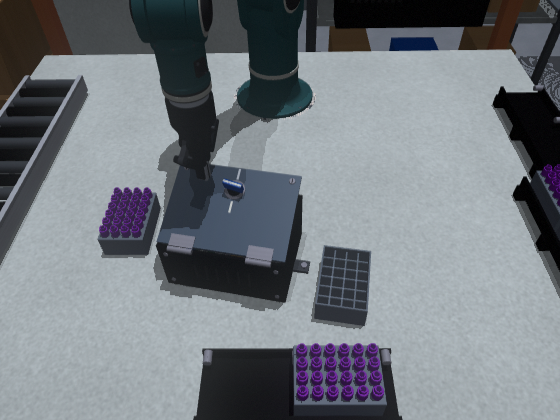

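The scene view shows the cover partly folded with the fingertips on it, at about (200,175), and the wing at (233,187). I continue down.

Call:
jog_arm(
  moves=[
    {"slide": [-0.1,-0.2,0.5],"dr": [0,0,0]},
    {"slide": [-0.1,-0.4,1.0],"dr": [0,0,0]},
    {"slide": [-0.1,-0.6,1.6],"dr": [0,0,0]},
    {"slide": [-0.1,-0.7,2.1],"dr": [0,0,0]},
    {"slide": [-0.1,-0.8,2.7],"dr": [0,0,0]},
    {"slide": [-0.1,-0.9,3.2],"dr": [0,0,0]},
    {"slide": [-0.1,-1.0,3.7],"dr": [0,0,0]},
    {"slide": [-0.1,-1.0,4.1],"dr": [0,0,0]},
    {"slide": [-0.1,-1.0,4.3],"dr": [0,0,0]},
    {"slide": [-0.1,-1.0,4.4],"dr": [0,0,0]},
    {"slide": [-0.1,-1.0,4.4],"dr": [0,0,0]},
  ],
)

```text
time: 4.25
eef_pos: [0.506, -0.1128, 0.1231]
tool_rot: [-0.0, 0.815, 0.58, -0.0]
ft_force: [0.3, -0.6, -0.6]
opening: -0.0002
gripper_force: 0.0
```

Call:
jog_arm(
  moves=[
    {"slide": [0,0,0.1],"dr": [0,0,0]},
    {"slide": [0,0,0.2],"dr": [0,0,0]},
    {"slide": [0,0,0.2],"dr": [0,0,0]},
  ],
)

```text
time: 4.55
eef_pos: [0.5062, -0.1128, 0.1218]
tool_rot: [0.0, 0.815, 0.58, 0.0]
ft_force: [-1.8, 0.2, 4.9]
opening: -0.0
gripper_force: 2.6
```

Call:
jog_arm(
  gripper=0.5,
  moves=[
    {"slide": [0,0,-4],"dr": [0,0,0]},
    {"slide": [0,0,-9],"dr": [0,0,0]},
    {"slide": [9,0,-9],"dr": [0,0,0]},
    {"slide": [9,0,-9],"dr": [0,0,0]},
    {"slide": [9,0,-9],"dr": [0,0,0]},
  ],
)

```text
time: 5.05
eef_pos: [0.5371, -0.0213, 0.2123]
tool_rot: [-0.0, 0.812, 0.583, 0.002]
ft_force: [-0.1, 0.3, -0.0]
opening: 0.0427
gripper_force: 0.0
```

```bash
python3 - <<'E'
from h import *
s=ctrl.state();print(s['eef_pos'],s['tool_rot'],s['opening'])
for n in('scene','top'):
    p,d=ctrl.capture(n);np.savez(f'pics/{n}3.npz',p=p,d=d);P=cloud(d,n)
    b=[p[140:260,150:310],p[140:260,270:420]][n=='top']
    cv2.imwrite(f'pics/{n}3.png',cv2.resize(b[:,:,::-1],None,fx=4,fy=4,interpolation=cv2.INTER_CUBIC))
a=[cv2.imread(f'pics/{n}3.png') for n in('scene','top')]
w=max(x.shape[1] for x in a);a=[cv2.copyMakeBorder(x,0,0,0,w-x.shape[1],0) for x in a]
cv2.imwrite('pics/m3.png',cv2.resize(np.vstack(a),None,fx=.62,fy=.62,interpolation=cv2.INTER_AREA))
E
```

```text
[ 0.53708666 -0.02134101  0.21228615] [-4.65274827e-04  8.12237461e-01  5.83322581e-01  2.20377637e-03] 0.04272749905690307
```

View pics/m3.png

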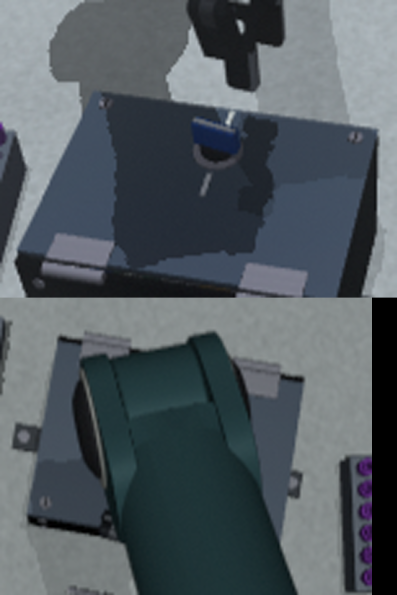

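The scene view shows the cover down with the wing visible at about (215,135) in the crop and still open. The arm blocks the top view. I measure the wing in the scene view.

```bash
cat > w.py <<'E'
from h import *
def wing(p,d):
    P=cloud(d,'scene')
    hsv=cv2.cvtColor(p,cv2.COLOR_RGB2HSV);B=(hsv[...,0]>100)&(hsv[...,0]<125)&(hsv[...,1]>110)&(hsv[...,2]>50)&(d>0)
    B[:175]=0;B[215:]=0;B[:,:215]=0;B[:,260:]=0
    M=lambda Q:np.stack([-(Q-H)@XW,(Q-H)@YW,Q[...,2]],-1)
    m=np.zeros(d.shape,np.uint8);cv2.fillPoly(m,[np.array([[175,220],[195,185],[215,190],[215,225]])],1)
    C=M(P[(m>0)&(d>0)]);A=np.c_[C[:,:2],np.ones(len(C))]
    k=np.linalg.lstsq(A,C[:,2],rcond=None)[0];r=C[:,2]-A@k;g=abs(r)<.004;k=np.linalg.lstsq(A[g],C[g,2],rcond=None)[0]
    print('cover z slope r,y, at hinge',k,'res',(C[g,2]-A[g]@k).std())
    W=M(P[B]);print(len(W),'z pct',np.percentile(W[:,2],[5,50,80,95]))
    t=W[(W[:,2]>.135)&(W[:,2]<.17)&(abs(W[:,1])<.03)]
    print('all r,y mean',t.mean(0),'r',np.ptp(t[:,0]),'y',t[:,1].min(),t[:,1].max())
    e,V=np.linalg.eigh(np.cov(t[:,0],t[:,1]));print('dir r,y',V[:,1],'wing angle',np.arctan(-V[0,1]/V[1,1]),len(t))
    top=t[t[:,2]>np.percentile(t[:,2],70)];print('top',top.mean(0),top[:,1].min(),top[:,1].max())
if __name__=='__main__':
    f=np.load('pics/scene3.npz');wing(f['p'],f['d'])
    p=f['p'][175:215,205:265,::-1];cv2.imwrite('pics/c3.png',cv2.resize(p,None,fx=12,fy=12,interpolation=cv2.INTER_CUBIC))
E
python3 w.py
```

```text
cover z slope r,y, at hinge [0.02271382 0.00066569 0.11919881] res 0.0011472767960197365
171 z pct [0.13031683 0.14213257 0.14832442 0.14962832]
all r,y mean [0.11285459 0.0007125  0.1439772 ] r 0.01414083876965877 y -0.01796145972891429 0.01804849588427076
dir r,y [-0.13845088  0.9903693 ] wing angle 0.13889706191743637 130
top [1.14564584e-01 8.87679215e-06 1.49239808e-01] -0.017881471891156263 0.016952757259357343
```

View pics/c3.png

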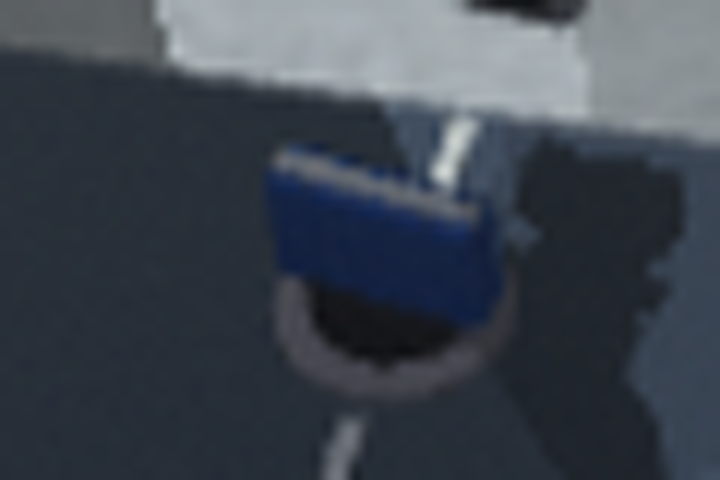

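The enlarged crop confirms the wing: its top edge runs from (280,155) to (475,215), with the white lines at (455,150) and (345,445). The axis lies at r≈0.118, y≈0, and the wing is at 0.139 rad.

```bash
python3 - <<'E'
from h import *
p,R=tool()
hd=np.degrees(yaw-.139);print(dr(hd,R),slide(mod(.118,0,.2123),p,R),slide(mod(.118,0,.130),p,R),mod(.118,0,.13))
E
```

```text
[-0.0, 0.0, 0.4] [-3.0, 0.4, -0.1] [-3.0, 0.4, 8.1] [ 0.52972643 -0.05648425  0.13      ]
```

Call:
jog_arm(
  moves=[
    {"slide": [-3.0,0.4,0],"dr": [0,0,0]},
    {"slide": [-3.0,0.4,0],"dr": [0,0,0]},
    {"slide": [-3.0,0.4,0],"dr": [0,0,0]},
    {"slide": [-3.0,0.4,0],"dr": [0,0,0]},
  ],
)

```text
time: 5.55
eef_pos: [0.5294, -0.0579, 0.2111]
tool_rot: [-0.0, 0.815, 0.579, -0.0]
ft_force: [-0.6, -0.0, 0.3]
opening: 0.0428
gripper_force: 0.0
```

```bash
python3 - <<'E'
from h import *
p,R=tool()
print(p,dr(np.degrees(yaw-.139),R),slide(mod(.118,0,.130),p,R))
E
```

```text
[ 0.52936748 -0.05792378  0.21114518] [-0.0, -0.0, 0.2] [0.1, -0.0, 8.1]
```

Call:
jog_arm(
  moves=[
    {"slide": [0.1,0,3],"dr": [0,0,0]},
    {"slide": [0.1,0,5.5],"dr": [0,0,0]},
    {"slide": [0.1,0,7],"dr": [0,0,0]},
    {"slide": [0.1,0,8.0],"dr": [0,0,0]},
    {"slide": [0.1,0,8.0],"dr": [0,0,0]},
  ],
)

```text
time: 6.05
eef_pos: [0.5291, -0.0562, 0.1301]
tool_rot: [-0.001, 0.815, 0.58, -0.001]
ft_force: [-0.3, 0.2, 0.6]
opening: 0.0429
gripper_force: 0.0
```

Call:
jog_arm(
  gripper=0,
  moves=[
    {"slide": [0,0,0],"dr": [0,0,0]},
    {"slide": [0,0,0],"dr": [0,0,0]},
    {"slide": [0,0,0],"dr": [0,0,0]},
    {"slide": [0,0,0],"dr": [0,0,0]},
    {"slide": [0,0,0],"dr": [0,0,0]},
    {"slide": [0,0,0],"dr": [0,0,0]},
  ],
)

```text
time: 6.65
eef_pos: [0.532, -0.0569, 0.1325]
tool_rot: [0.001, 0.815, 0.58, 0.002]
ft_force: [4.5, -1.5, -1.4]
opening: 0.0084
gripper_force: 60.8
```

Call:
jog_arm(
  moves=[
    {"slide": [0,0.3,0],"dr": [0,0,0]},
    {"slide": [0,0.3,0],"dr": [0,0,6]},
    {"slide": [0,0.3,0],"dr": [0,0,12]},
    {"slide": [0,0.3,0],"dr": [0,0,18]},
    {"slide": [0,0.3,0],"dr": [0,0,24]},
    {"slide": [0,0.3,0],"dr": [0,0,30]},
    {"slide": [0,0.3,0],"dr": [0,0,35]},
    {"slide": [0,0.3,0],"dr": [0,0,40]},
  ],
)

```text
time: 7.45
eef_pos: [0.5319, -0.0567, 0.1319]
tool_rot: [-0.001, 0.964, 0.265, -0.001]
ft_force: [-2.8, 2.7, 4.6]
opening: 0.0086
gripper_force: 61.5
```

Call:
jog_arm(
  moves=[
    {"slide": [0,0,0],"dr": [0,0,6]},
    {"slide": [0,0,0],"dr": [0,0,12]},
    {"slide": [0,0,0],"dr": [0,0,18]},
    {"slide": [0,0,0],"dr": [0,0,24]},
    {"slide": [0,0,0],"dr": [0,0,30]},
    {"slide": [0,0,0],"dr": [0,0,36]},
    {"slide": [0,0,0],"dr": [0,0,42]},
    {"slide": [0,0,0],"dr": [0,0,42]},
    {"slide": [0,0,0],"dr": [0,0,42]},
    {"slide": [0,0,0],"dr": [0,0,42]},
  ],
)

```text
time: 8.45
eef_pos: [0.5318, -0.0565, 0.1319]
tool_rot: [-0.0, 0.995, -0.097, -0.001]
ft_force: [-2.7, 2.5, 5.9]
opening: 0.0088
gripper_force: 61.5
```

```bash
python3 - <<'E'
from h import *
p,R=tool();y=R.as_matrix()[:,1];h=np.arctan2(y[1],y[0]);print(p,'tool y heading',h,'wing est',(yaw-h)%np.pi, ctrl.state()['ft_force'],ctrl.state()['joints'][6])
E
```

```text
[ 0.53176246 -0.05646701  0.13193653] tool y heading -1.7643318061642401 wing est 1.56543180616424 [-2.73904083  2.47106172  5.8619106 ] -1.7550930156278526
```

Call:
jog_arm(
  gripper=0.5,
  moves=[
    {"slide": [0,0,0],"dr": [0,0,0]},
    {"slide": [0,0,0],"dr": [0,0,0]},
    {"slide": [0,0,0],"dr": [0,0,0]},
    {"slide": [0,0,0],"dr": [0,0,0]},
    {"slide": [0,0,-3],"dr": [0,0,0]},
    {"slide": [0,0,-6],"dr": [0,0,0]},
    {"slide": [0,0,-9],"dr": [0,0,0]},
    {"slide": [0,0,-9],"dr": [0,0,0]},
    {"slide": [0,0,-9],"dr": [0,0,0]},
  ],
)

```text
time: 9.35
eef_pos: [0.5329, -0.0578, 0.2217]
tool_rot: [0.0, 0.995, -0.097, 0.001]
ft_force: [-0.7, -0.3, -0.4]
opening: 0.0427
gripper_force: 0.0
```

```bash
python3 - <<'E'
from w import *
p,d=ctrl.capture('scene')
cv2.imwrite('pics/c4.png',cv2.resize(p[155:265,160:310,::-1],None,fx=5,fy=5,interpolation=cv2.INTER_CUBIC))
wing(p,d)
print(slide(mod(.147,-.05,.14),*tool()),tool()[0],mod(.147,-.05,.12))
E
```

```text
cover z slope r,y, at hinge [0.02477182 0.00263232 0.11903358] res 0.0011437875227665766
123 z pct [0.12981154 0.14369    0.14917463 0.15050957]
all r,y mean [0.1120101  0.00170391 0.14498643] r 0.03814741679352068 y -0.0049418501122763005 0.005213353312235518
dir r,y [-0.99911689 -0.04201715] wing angle -1.528766803657648 98
top [0.11749719 0.00049335 0.15000479] -0.0047351102977558745 0.004345938496975908
[-3.2, 4.9, 8.1] [ 0.53220276 -0.05775138  0.22066933] [ 0.49141862 -0.09976833  0.12      ]
```

View pics/c4.png

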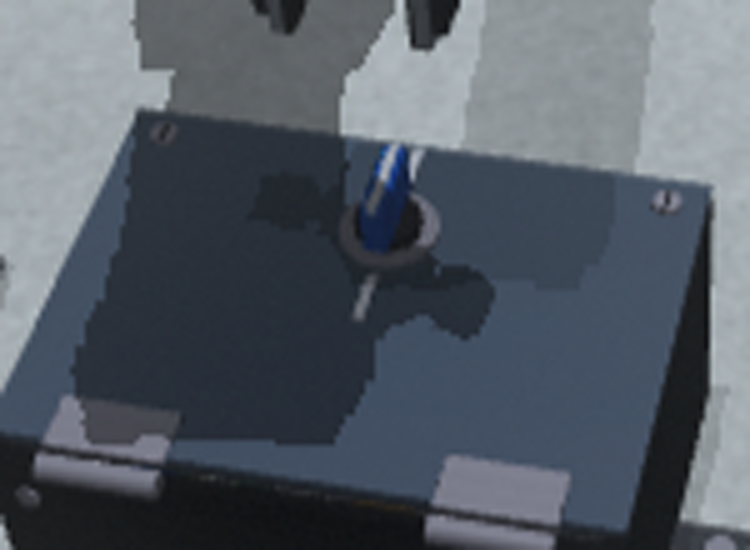

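The wing's slot lines up with the white lines: the blade is at about (388,200) and the line at (365,298). The blade's width across y is only 10 mm, so it is aligned. Now I press on the plate beside the wing.

Call:
jog_arm(
  gripper=0,
  moves=[
    {"slide": [-3.0,4.2,0],"dr": [0,0,0]},
    {"slide": [-3.0,4.2,0],"dr": [0,0,0]},
    {"slide": [-3.0,4.2,0],"dr": [0,0,0]},
    {"slide": [-3.0,4.2,0],"dr": [0,0,0]},
    {"slide": [-3.0,4.2,4],"dr": [0,0,0]},
    {"slide": [-3.0,4.2,7],"dr": [0,0,0]},
    {"slide": [-3.0,4.2,8.5],"dr": [0,0,0]},
    {"slide": [-3.0,4.2,9.2],"dr": [0,0,0]},
    {"slide": [-3.0,4.2,9.2],"dr": [0,0,0]},
  ],
)

```text
time: 10.3
eef_pos: [0.4951, -0.0923, 0.1283]
tool_rot: [-0.0, 0.995, -0.096, -0.001]
ft_force: [0.2, -0.5, 1.4]
opening: 0.0002
gripper_force: 0.0
```

Call:
jog_arm(
  moves=[
    {"slide": [0,0,0.3],"dr": [0,0,0]},
    {"slide": [0,0,0.6],"dr": [0,0,0]},
    {"slide": [0,0,0.8],"dr": [0,0,0]},
    {"slide": [0,0,1.0],"dr": [0,0,0]},
    {"slide": [0,0,1.1],"dr": [0,0,0]},
    {"slide": [0,0,1.1],"dr": [0,0,0]},
    {"slide": [0,0,1.1],"dr": [0,0,0]},
  ],
)

```text
time: 11.0
eef_pos: [0.4958, -0.093, 0.1195]
tool_rot: [-0.0, 0.995, -0.097, 0.001]
ft_force: [-1.1, 0.2, 6.1]
opening: -0.0002
gripper_force: 3.4
```

Call:
jog_arm(
  moves=[
    {"slide": [0,0,0.2],"dr": [0,0,0]},
    {"slide": [0,0,0.3],"dr": [0,0,0]},
    {"slide": [0,0,0.3],"dr": [0,0,0]},
    {"slide": [0,0,0.3],"dr": [0,0,0]},
  ],
)

```text
time: 11.4
eef_pos: [0.4958, -0.093, 0.1188]
tool_rot: [0.0, 0.995, -0.097, 0.001]
ft_force: [-10.0, 2.1, 28.6]
opening: -0.0001
gripper_force: 14.1
```

Call:
jog_arm(
  moves=[
    {"slide": [0,0,0.2],"dr": [0,0,0]},
    {"slide": [0,0,0.3],"dr": [0,0,0]},
    {"slide": [0,0,0.3],"dr": [0,0,0]},
    {"slide": [0,0,0.3],"dr": [0,0,0]},
  ],
)

```text
time: 11.8
eef_pos: [0.4959, -0.0931, 0.1186]
tool_rot: [0.0, 0.995, -0.097, 0.001]
ft_force: [-18.1, 2.9, 53.4]
opening: -0.0001
gripper_force: 26.8
```

The plate is hard against its stop, so I back off to a moderate push and check.

Call:
jog_arm(
  moves=[
    {"slide": [0,0,-0.2],"dr": [0,0,0]},
    {"slide": [0,0,-0.2],"dr": [0,0,0]},
    {"slide": [0,0,-0.2],"dr": [0,0,0]},
    {"slide": [0,0,-0.2],"dr": [0,0,0]},
    {"slide": [0,0,-0.2],"dr": [0,0,0]},
  ],
)

```text
time: 12.3
eef_pos: [0.4959, -0.0931, 0.1188]
tool_rot: [0.0, 0.995, -0.097, 0.001]
ft_force: [-12.7, 2.0, 36.4]
opening: 0.0001
gripper_force: 18.3
```

```bash
python3 - <<'E'
from w import *
p,d=ctrl.capture('scene')
cv2.imwrite('pics/c5.png',cv2.resize(p[135:275,90:380,::-1],None,fx=2.7,fy=2.7,interpolation=cv2.INTER_CUBIC))
wing(p,d)
E
```

```text
cover z slope r,y, at hinge [-0.00206648  0.00091405  0.11888603] res 0.0010589057325550357
119 z pct [0.12696685 0.14120385 0.14612566 0.1478061 ]
all r,y mean [0.11186549 0.00176762 0.14320918] r 0.03716294870344383 y -0.005533686831700051 0.005661851107224303
dir r,y [-0.99817438 -0.06039784] wing angle -1.5103617098508302 84
top [0.11465632 0.00088052 0.1472272 ] -0.004024123007104991 0.004721885898892196
```

View pics/c5.png

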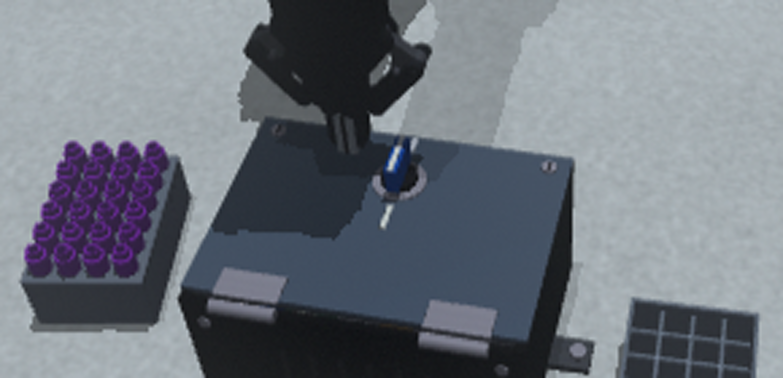

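The picture shows the cover flush (slope about 0), the wing in line at (397,165), and the fingers pressing on the plate at (345,145), clear of the wing. The racks have not moved, so I hand it in.

```bash
python3 -c "
from station import ctrl
print(ctrl.sign_off())"
```

```text
the job is handed in; nothing more can be done
None
```

The cover is folded down, the wing's slot is in line with the white lines, and I handed the job in with the fingers still pressing the plate flush at about 36 N, clear of the wing; the racks had not moved and I never went near the screwdriver, though the hand-in returned no verdict.

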